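Stand the measuring wheel on its kickstand and hold it

TASK

The measuring wheel is parked leaning back on the carton with its kickstand folded up. Leave it leaning while you flip the kickstand all the way down, past the middle of its travel until it snaps home; then take the wheel by the hand grip at its top and bring it upright, clear of the carton, so that it stands on its tyre and the kickstand's foot. Finish still holding it upright by the grip, so that it cannot tip while its tyre is checked, and leave the other things on the bench where they are.

Things in the scene. Friction and masses are not known exactly. Their poses are not given: they have to be found in the camera images.
- wheel: Loose road measuring wheel, about 0.95 kg, 347 mm tall: spoked 160 mm wheel (22 mm tyre), fork, counter box, grip on top. Origin: foot of the tyre when upright; z up the handle, x along the axle, -y to the kickstand's side. Starts with z leaning 0.50 rad towards its +y onto the carton's rim. Brake locked: wheel and frame are one piece, so to come upright it rolls 40 mm towards its -y.
- hub (a point): Centre of the axle, 80 mm from the origin along the wheel's z and 80 mm above the bench; tyre radius 80 mm. The counter box above it is 66 x 44 x 52 mm (x, y, z), centred 229 mm from the origin along z. Axes as wheel.
- grip (a point): Upper part of the black rubber hand grip, on the handle's line, 310 mm from the wheel's origin along its z. The grip is a flat-sided bar 27 mm thick along the wheel's x and 34 mm along its y, from 267 mm up to its free top end at 347 mm. Axes as wheel.
- stand (a joint): Kickstand's angle about the axle (rad): 0 folded, 1.065 down on its stop. Its two steel arms leave the handle's line at 65 deg (towards the wheel's -y) when folded and 126 deg when down. The spring is over centre at 0.42: below that it pulls the stand back up, beyond that it snaps it down. Swinging it takes about 1 N at the foot bar; over about 2.5 N drags the leaning wheel off the carton.
- foot (a point): Centre of the kickstand's foot bar: rubber-sleeved, 12 mm thick, 64 mm long, parallel to the axle and 125 mm from it. With the stand down it is still nearly 60 mm clear of the bench while the wheel leans, and comes to rest on the bench (centre 6.5 mm up) as the handle comes upright.
- carton: Open cardboard carton full of black rubber boots, 300 mm (x) by 220 mm (y) by 200 mm high, heavy, does not move; the boots inside end 52 mm under the rim. The wheel leans on the top edge of its -y side. Origin: centre of its underside.
- boot: Loose black rubber bellows boot, 68 mm across, 80 mm high, standing on the bench. Bystander. Origin: centre of its underside.
- flange: Loose dark steel flanged hub, 90 mm across, 45 mm high. Bystander. Origin: centre of its underside.
- screwdriver: Loose screwdriver with a red handle, about 200 mm long, lying on the bench along its x, handle to -x. Bystander. Origin: at its underside.

How it is judged:
By the outcome, as a careful person would: the job done as asked, in the order asked, and still so for the second after the job is handed in, while the arm keeps its last pose, push and grip.
It also fails if it takes over 58 s, if anything falls off the work surface, if the arm or the gripper's body presses on something with over 40 N, if the wrist force passes 120 N, or if a joint passes its speed limit or range.

ROBOT

A 6-joint arm with a two-finger parallel gripper is mounted at the origin on the work surface. World frame = base frame: x ahead of the robot, y to its left, z up, the work surface at z = 0. Lengths are in m, angles in degrees, forces in N, time in s.
With the tool pointing down it reaches from about 0.325 to 0.85 m from the base axis. Payload 15.5 kg.
Tool frame: the origin (TCP) lies midway between the tips of the shut fingers; the grasp point (between the pads) lies 19 mm behind it; y points along the fingers, x is the direction in which the jaws open and shut, and the axes are right-handed (so a half turn about y gives the same grasp; the last joint's range is limited). The gripper opens to 91 mm and grips with 3 to 60 N. Pads are 32 mm wide; open, the fingers measure 118 mm over their backs; the gripper's body (76 mm by 178 mm) begins 60 mm behind the grasp point.
Start: joints at [-75.831, 28.281, 77.091, -0, 74.628, -5.472], TCP at [0.21, -0.589, 0.214] pointing down, gripper open.
Joint ranges: [-166.48, 166.48], [-47.26, 123.95], [12.59, 153.08], [-70.14, 250.14], [6.76, 159.57], [-176.63, 176.63]. Speed limits (degrees/s): [108.29, 108.29, 147.25, 172.46, 172.46, 172.46].

INTERFACE

Orientations are given as a 3x3 rotation matrix whose columns are the frame's x, y, z axes.
In Python, from bench import ctrl gives the robot as it stands. The module is installed in compiled form; this text tells all that it offers. Calls block until the motion is done:
- ctrl.goto(position, orientation): joint-space move of the TCP to a pose.
- ctrl.move_l(position, vel=0.15, ori=None, contact_N=None): straight line of the TCP; ori=None keeps the orientation; vel is the mean speed in m/s. With contact_N (N) it stops when the force on the tool has changed by that much, and returns True; else False.
- ctrl.movej(angles): joint-space move.
- ctrl.command_gripper(opening): opening from 0.0 (shut) to 1.0 (fully open); the grip force is fixed at half the most; returns when the fingers have stopped.
- ctrl.sleep(seconds).
- ctrl.ik(position, orientation): joint angles nearest the present ones, or None.
- ctrl.read_camera(name): name is "scene" or "top"; returns the picture (420x560x3 uint8, blue, green, red); there is no depth.
- ctrl.camera_params(name): a dict with "fx", "fy", "cx", "cy" (pixels), "pose" (4x4, takes a point from camera to world coordinates). Camera axes: x right, y up, looking along -z (the intrinsics and any distortion apply to the point x, -y, -z); pixel columns grow to the right and rows downward; lengths in m; the calibration is good to about 2 mm. A picture is of the moment at which its call begins. camera_params takes no time and is no camera call.
A pose or a line that the arm cannot do raises ctrl.MotionError and nothing moves.
- ctrl.sign_off(): hands the job in, once; it reports no verdict.
Readings, each from a call of its own:
- ctrl.current_t(): time.
- ctrl.current_q(): joint angles.
- ctrl.current_dq(): joint speeds.
- ctrl.current_effort(): joint torques, N m.
- ctrl.current_tool_pos(): TCP position.
- ctrl.current_eef_rot(): TCP orientation.
- ctrl.current_contact_force(): force on the tool from outside, world axes, zero at the start.
- ctrl.current_wrist_torque(): the same for the moment, N m.
- ctrl.current_grip_width(): opening from 0.0 (shut) to 1.0 (fully open).
Only numpy, scipy, OpenCV 4.12 (cv2) and the standard library are available. Lean on these libraries where they do the work, as an engineer would, in place of code of your own. Each camera call takes 0.05 s, during which the arm holds its last target. There are 200 camera calls.

## Working session

There is one attempt and no reset: what is moved stays moved. The work goes in short steps, each a Python script; the robot and the scene stay as the last script left them, time stands still between calls to the robot, and variables do not carry over. Pictures are saved under pics/ and viewed, on a budget of 10 in all, crops included, one or two more only if the job needs it, and the job is handed in when it is done.

```bash
mkdir -p pics; python3 - <<'E'
from bench import ctrl
import cv2
for n in("scene","top"):
    cv2.imwrite(f"pics/{n}0.png",ctrl.read_camera(n)); p=ctrl.camera_params(n); print(n,{k:(v.tolist() if hasattr(v,'tolist') else v) for k,v in p.items()})
print(ctrl.current_t(),ctrl.current_eef_rot())
E
```

```text
scene {'fx': 494.44664930664266, 'fy': 494.44664930664266, 'cx': 269.3145903529611, 'cy': 203.95678074039893, 'pose': [[-0.8560283930760475, -0.3560191872143709, 0.37478757794630585, 0.9204057011830559], [0.5167703416795604, -0.6073340124310457, 0.6034018655131889, 0.553924871876256], [0.012798601799802576, 0.7102082340269119, 0.7038753157430262, 0.942626480488296], [0.0, 0.0, 0.0, 1.0]]}
top {'fx': 407.1655248860859, 'fy': 407.1655248860859, 'cx': 279.0030892945737, 'cy': 206.96098851965135, 'pose': [[-0.019508119174813664, 0.9955944445828083, -0.09171224128823122, 0.43433787829591947], [-0.9989627410883352, -0.023184312672769405, -0.03919093725813817, -0.11591706018213967], [-0.04114456469014259, 0.09085257047404183, 0.9950140377073672, 1.0357639104747807], [0.0, 0.0, 0.0, 1.0]]}
0.1 [[ 3.36165571e-01 -2.33129113e-04  9.41802874e-01]
 [-9.41802323e-01  1.02686521e-03  3.36165629e-01]
 [-1.04547460e-03 -9.99999446e-01  1.25635188e-04]]
```

View pics/scene0.png

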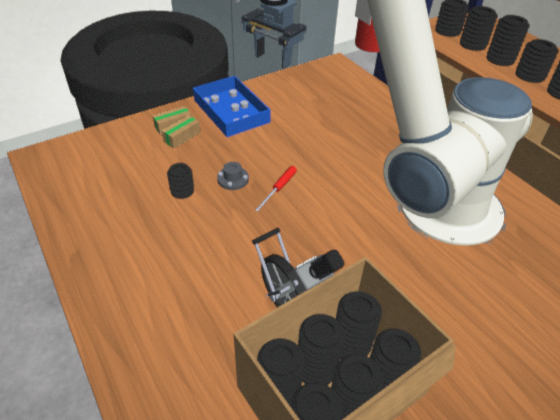

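View pics/top0.png

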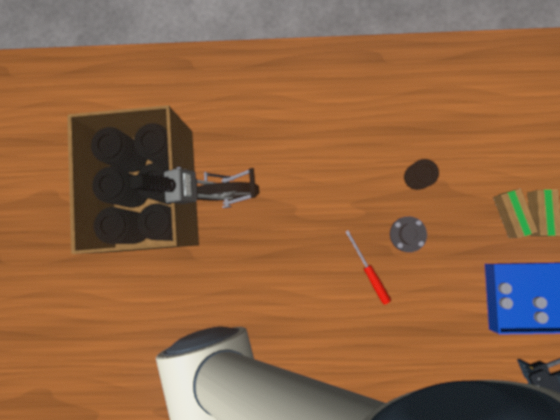

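Scene: the wheel leans on the carton's near edge (foot bar ~(267,237), grip ~(328,264)). Top: foot bar ~(252,180), grip ~(150,184), box ~(182,185). I'll enlarge both.

```bash
python3 - <<'E'
import cv2,numpy as np
a=cv2.imread("pics/scene0.png")[220:320,240:360]; b=cv2.imread("pics/top0.png")[130:230,140:270]
k=lambda i:cv2.resize(i,(400*i.shape[1]//100*14//20*1,280),interpolation=cv2.INTER_CUBIC)
A=cv2.resize(a,None,fx=3,fy=3,interpolation=2);B=cv2.resize(b,None,fx=3,fy=3,interpolation=2)
cv2.imwrite("pics/crop0.png",np.hstack([A,B]))
E
```

```text
(no output)
```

View pics/crop0.png

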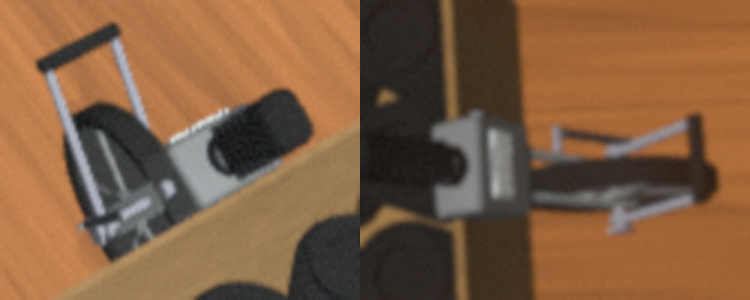

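```bash
cat > h.py <<'E'
import numpy as np
from bench import ctrl
def ray(cam,u,v):
    p=ctrl.camera_params(cam);P=np.array(p["pose"])
    return P[:3,3],P[:3,:3]@np.array([(u-p["cx"])/p["fx"],-(v-p["cy"])/p["fy"],-1])
def onz(cam,u,v,z):
    o,d=ray(cam,u,v);return o+d*(z-o[2])/d[2]
def tri(a,b):
    o1,d1=ray("scene",*a);o2,d2=ray("top",*b)
    s=np.linalg.lstsq(np.c_[d1,-d2],o2-o1,rcond=None)[0]
    p,q=o1+s[0]*d1,o2+s[1]*d2
    return (p+q)/2,np.linalg.norm(p-q)
E
python3 - <<'E'
from h import *
np.set_printoptions(precision=4,suppress=True)
S=lambda x,y:(240+x/3,220+y/3)
T=lambda x,y:(140+(x-360)/3,130+y/3)
print("bar scene",onz("scene",*S(42,66),.181),onz("scene",*S(116,30),.181))
print("bar top",onz("top",*T(695,118),.181),onz("top",*T(699,200),.181))
print("tri",tri(S(116,30),T(699,200)),tri(S(42,66),T(695,118)))
print("gripend scene",onz("scene",*S(295,112),.3143))
print("grip top",onz("top",*T(400,160),.282))
print("box corners top: ",[onz("top",*T(*c),.211) for c in((434,123),(437,215),(530,123),(530,215))])
print("tyre tip",onz("top",*T(717,180),.08))
print("carton rim",[onz("top",u,v,.2) for u,v in((168,108),(177,247),(70,116),(74,251))])
E
```

```text
bar scene [ 0.5984 -0.0208  0.181 ] [ 0.5378 -0.0233  0.181 ]
bar top [ 0.5951 -0.0255  0.181 ] [ 0.5363 -0.0275  0.181 ]
tri (array([ 0.5363, -0.0267,  0.177 ]), np.float64(0.00122419875873552)) (array([ 0.5961, -0.0249,  0.1756]), np.float64(1.6207065228430187e-05))
gripend scene [0.5526 0.1782 0.3143]
grip top [0.5543 0.1511 0.282 ]
box corners top:  [array([0.5909, 0.1527, 0.211 ]), array([0.5268, 0.1502, 0.211 ]), array([0.5891, 0.0856, 0.211 ]), array([0.5252, 0.0857, 0.211 ])]
tyre tip [ 0.5639 -0.0316  0.08  ]
carton rim [array([0.7289, 0.1499, 0.2   ]), array([0.4332, 0.1295, 0.2   ]), array([0.7184, 0.3633, 0.2   ]), array([0.4291, 0.3466, 0.2   ])]
```

```bash
cat >> h.py <<'E'
psi=np.radians(3.6); X=np.array([np.cos(psi),np.sin(psi),0]);Y=np.array([-np.sin(psi),np.cos(psi),0]);Z=np.array([0,0,1.])
HUB=np.array([.5615,.049,.08])
def tool(d,s=1):   # tool y along d, jaws along wheel x
    return np.c_[s*X,d,np.cross(s*X,d)]
tilt=np.radians(27); D=-np.sin(tilt)*Y-np.cos(tilt)*Z
def push(th,back):  # TCP over foot bar at angle th(deg from vertical), 'back' from bar centre
    t=np.radians(th);return HUB+.125*(-np.sin(t)*Y+np.cos(t)*Z)-D*back
E
python3 - <<'E'
from h import *
np.set_printoptions(precision=3,suppress=True)
for s in(1,-1):
    print(s,ctrl.ik(push(36.35,.12),tool(D,s)),ctrl.ik(push(90,.006),tool(D,s)))
    g=-(np.sin(.5)*Y+np.cos(.5)*Z)
    for a in(.5,0):
        u=np.sin(a)*Y+np.cos(a)*Z
        print(ctrl.ik(HUB-.08*(.5-a)*Y+.211*u,tool(-u,s)),ctrl.ik(HUB+.33*u,tool(-u,s)))
E
```

```text
1 [ 13.044  23.128  80.245 -26.865  82.321  14.446] [  2.773  35.836  95.08  -34.158  53.949  20.84 ]
[ 24.919  28.36   75.593 -26.553  87.567  25.19 ] [ 29.584  26.811  62.037 -26.269 103.158  22.636]
[-5.143 19.497 79.334 -0.    81.169 -8.743] [-1.083 15.964 66.681 -0.    97.355 -4.683]
-1 [  13.044   23.128   80.245  -26.865   82.321 -165.554] [   2.773   35.836   95.08   -34.158   53.949 -159.16 ]
[  24.919   28.36    75.593  -26.553   87.567 -154.81 ] [  29.584   26.811   62.037  -26.269  103.158 -157.364]
[ -5.143  19.497  79.334  -0.     81.169 171.257] [ -1.083  15.964  66.681  -0.     97.355 175.317]
```

s=+1 is comfortable. Shut the gripper, approach, touch the bar, then stop for a look.

```bash
python3 - <<'E'
from h import *
import cv2
np.set_printoptions(precision=3,suppress=True)
ctrl.command_gripper(0.0)
ctrl.goto(push(36.35,.12),tool(D))
print(ctrl.current_t(),ctrl.current_contact_force())
ctrl.move_l(push(36.35,.025),vel=.1)
f0=ctrl.current_contact_force()
c=ctrl.move_l(push(36.35,.004),vel=.02,contact_N=.5)
p=ctrl.current_tool_pos();print(ctrl.current_t(),c,(push(36.35,0)-p)@D,f0,ctrl.current_contact_force())
a=ctrl.read_camera("scene")[180:320,220:380];b=ctrl.read_camera("top")[100:240,140:300]
cv2.imwrite("pics/c1.png",cv2.resize(np.hstack([a,b]),None,fx=2.5,fy=2.5,interpolation=2))
E
```

```text
4.025 [ 0.218 -0.762 -0.716]
6.025 True 0.00504047869517343 [ 0.435  0.686 -0.592] [ 0.234 -0.367  0.924]
```

View pics/c1.png

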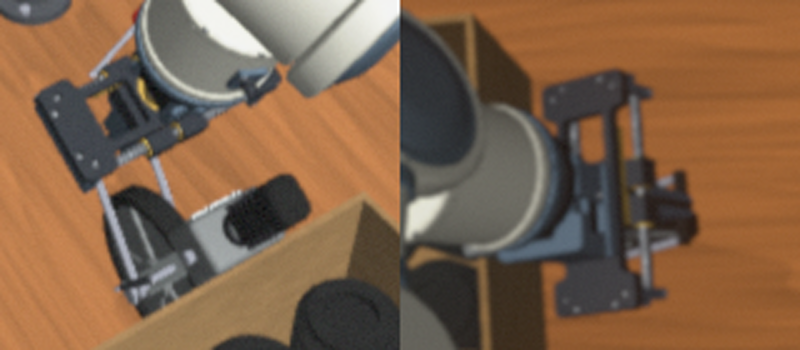

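The tool sits on the bar, the wheel unmoved. Contact came 5 mm from the predicted bar centre, so I'll drive along the arc.

```bash
python3 - <<'E'
from h import *
import cv2
np.set_printoptions(precision=2,suppress=True)
def favg(n=6):
    r=[]
    for _ in range(n): r.append(ctrl.current_contact_force()); ctrl.sleep(.02)
    return np.mean(r,0)
for th in np.arange(40,73,4):
    ctrl.move_l(push(th,.005),vel=.05); f=favg(); print(th,f)
    if np.linalg.norm(f)>2.6: print("stop");break
print(ctrl.current_t())
a=ctrl.read_camera("scene")[180:320,220:380];b=ctrl.read_camera("top")[100:240,140:300]
cv2.imwrite("pics/c2.png",cv2.resize(np.hstack([a,b]),None,fx=2.5,fy=2.5,interpolation=2))
E
```

```text
40 [-0.56  0.12  0.16]
44 [0.11 0.55 0.25]
48 [ 0.29  0.12 -0.13]
52 [-0.37  0.1  -0.18]
56 [-0.04  0.32 -0.04]
60 [ 0.22 -0.15  0.03]
64 [ 0.42  0.19 -0.23]
68 [-0.24  0.13  0.15]
72 [-0.04  0.11 -0.32]
9.9417
```

View pics/c2.png

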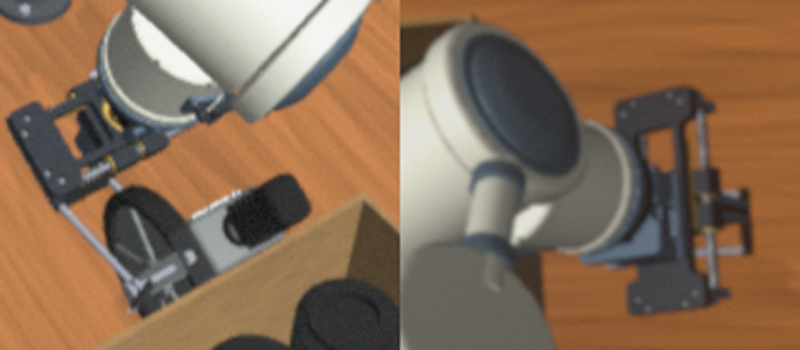

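The wheel hasn't moved, and the stand has swung with little force left on the tool. Back off, go above the grip and check.

```bash
cat >> h.py <<'E'
def U(a): return np.sin(a)*Y+np.cos(a)*Z
def grasp(a,s): # TCP at s along handle from wheel origin, lean a
    return HUB-.08*(.5-a)*Y+(s-.08)*U(a)
E
python3 - <<'E'
from h import *
import cv2
ctrl.move_l(push(72,.15),vel=.2)
ctrl.command_gripper(1.0)
ctrl.goto(grasp(.5,.42),tool(-U(.5)))
print(ctrl.current_t())
a=ctrl.read_camera("scene");b=ctrl.read_camera("top")
cv2.imwrite("pics/s3.png",a);cv2.imwrite("pics/t3.png",b)
cv2.imwrite("pics/c3.png",cv2.resize(np.hstack([a[180:320,220:380],b[100:240,140:300]]),None,fx=2.5,fy=2.5,interpolation=2))
for cam in("scene","top"):
    p=ctrl.camera_params(cam);P=np.linalg.inv(np.array(p["pose"]))
    for n,th in(("down",97.35),("fold",36.35)):
        for e in(-.032,.032):
            q=P@np.r_[push(th,0)+e*X,1];u,v=p["cx"]-p["fx"]*q[0]/q[2],p["cy"]+p["fy"]*q[1]/q[2]
            print(cam,n,[round((u-220)*2.5),round((v-180)*2.5)] if cam=="scene" else [round((u-140)*2.5)+400,round((v-100)*2.5)])
E
```

```text
13.2833
scene down [113, 173]
scene down [55, 204]
scene fold [148, 121]
scene fold [84, 153]
top down [746, 253]
top down [741, 188]
top fold [682, 244]
top fold [676, 170]
```

View pics/c3.png

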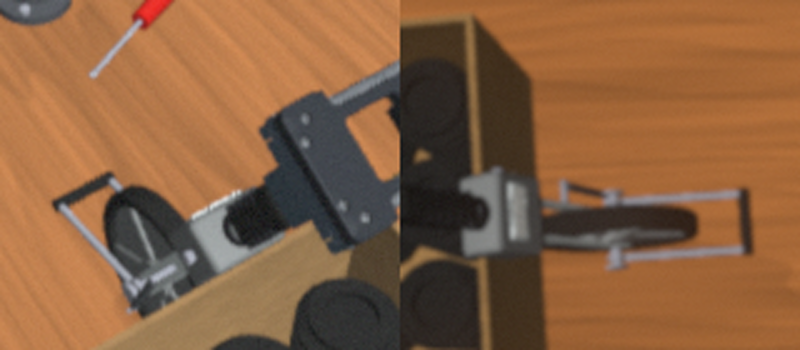

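The foot bar is at scene (57,204)–(112,178) and top x≈745, which matches the "down" prediction. The wheel still leans. Now descend on the grip.

```bash
python3 - <<'E'
from h import *
import cv2
print("contact",ctrl.move_l(grasp(.5,.292),vel=.08,contact_N=4))
print(ctrl.current_tool_pos(),grasp(.5,.292))
a=ctrl.read_camera("scene");b=ctrl.read_camera("top")
cv2.imwrite("pics/c4.png",cv2.resize(np.hstack([a[180:320,220:380],b[100:240,60:220]]),None,fx=2.5,fy=2.5,interpolation=2))
print(ctrl.current_t())
E
```

```text
contact False
[0.55525444 0.15065725 0.26636291] [0.55511808 0.15043765 0.2660475 ]
15.2333
```

View pics/c4.png

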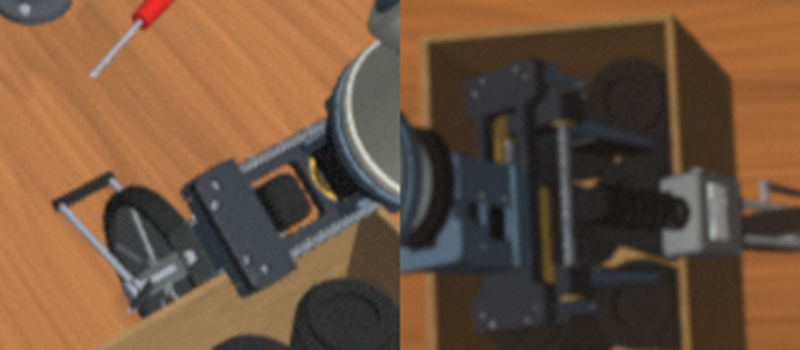

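The grip is centred between the fingers. Close, then bring the wheel upright along the rolling arc.

```bash
python3 - <<'E'
from h import *
import cv2
np.set_printoptions(precision=2,suppress=True)
def favg(n=6):
    r=[]
    for _ in range(n): r.append(ctrl.current_contact_force()); ctrl.sleep(.02)
    return np.mean(r,0)
ctrl.command_gripper(0.0)
w=ctrl.current_grip_width();print("width mm",w*91,favg())
if .2<w<.42:
    for a in np.linspace(.5,0,11)[1:]:
        ctrl.move_l(grasp(a,.292),vel=.05,ori=tool(-U(a)))
        f=favg(4);print(round(a,2),f,ctrl.current_wrist_torque())
        if np.linalg.norm(f)>25: print("stop");break
print(ctrl.current_t(),ctrl.current_grip_width()*91)
a=ctrl.read_camera("scene");b=ctrl.read_camera("top")
cv2.imwrite("pics/s5.png",a)
cv2.imwrite("pics/c5.png",cv2.resize(np.hstack([a[180:320,200:360],b[100:240,140:300]]),None,fx=2.5,fy=2.5,interpolation=2))
E
```

```text
width mm 26.761455308652494 [ 1.99 -0.08 -0.58]
0.45 [-0.22  0.18 -2.83] [ 0.46 -0.05 -0.03]
0.4 [-0.32 -0.7  -6.29] [ 0.34  0.01 -0.06]
0.35 [ 0.29 -0.22 -8.73] [ 0.83  0.04 -0.02]
0.3 [-0.4  -0.02 -9.22] [ 0.66 -0.02 -0.03]
0.25 [ 0.44 -0.45 -8.54] [ 0.44 -0.04 -0.  ]
0.2 [ 0.19 -1.31 -8.26] [ 0.08 -0.15  0.01]
0.15 [-0.17 -1.67 -7.  ] [-0.3  -0.15  0.03]
0.1 [-0.6   0.95 -2.55] [0.2  0.18 0.  ]
0.05 [-1.44  0.04  4.49] [-0.13  0.58 -0.01]
0.0 [-2.31 -0.13  7.87] [-0.09  0.82 -0.04]
21.4083 26.75449896193344
```

View pics/c5.png

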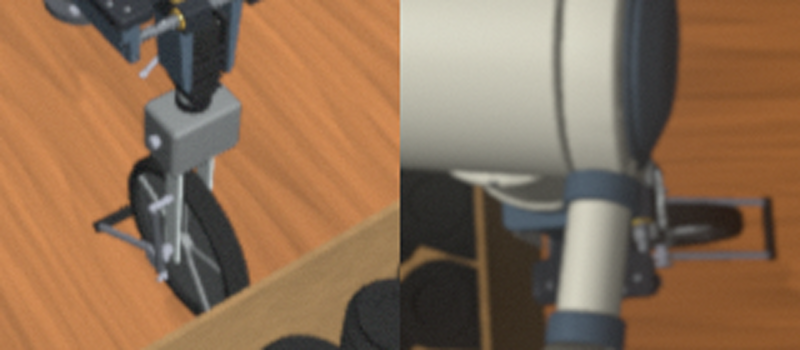

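The wheel is upright and clear of the carton. I'll check by triangulation that the foot is on the bench and the tilt is right.

```bash
python3 - <<'E'
from h import *
np.set_printoptions(precision=4,suppress=True)
a=(200+97/2.5,180+226/2.5);b=(140+369/2.5,100+199/2.5);c=(140+372/2.5,100+258/2.5)
print(tri(a,b)); print(onz("scene",*a,.0065),onz("top",*b,.0065),onz("top",*c,.0065))
h=grasp(0,.08);f=h-.1011*Y; print("pred",f+.032*X-[0,0,.0735],f-.032*X-[0,0,.0735])
print(ctrl.current_tool_pos(),grasp(0,.292),ctrl.current_eef_rot())
print(np.mean([ctrl.current_contact_force() for _ in range(10)],0),ctrl.current_t())
E
```

```text
(array([ 0.5988, -0.098 ,  0.0015]), np.float64(0.002096904638771127))
[ 0.5997 -0.0939  0.0065] [ 0.5989 -0.0987  0.0065] [ 0.5382 -0.1005  0.0065]
pred [ 0.6023 -0.0898  0.0065] [ 0.5384 -0.0938  0.0065]
[0.5642 0.0093 0.2925] [0.564  0.0091 0.292 ] [[ 0.998   0.0008 -0.0633]
 [ 0.0633 -0.0008  0.998 ]
 [ 0.0007 -1.     -0.0009]]
[-1.7994 -0.3068  8.0594] 21.5083
```

```bash
python3 - <<'E'
from h import *
import cv2
np.set_printoptions(precision=2,suppress=True)
def favg(n=15):
    r=[]
    for _ in range(n): r.append(ctrl.current_contact_force()); ctrl.sleep(.02)
    return np.mean(r,0)
print("tyre end y",onz("top",140+342/2.5,100+222/2.5,.08))
p=grasp(0,.292);f0=favg();print(f0)
for k in range(1,9):
    ctrl.move_l(p-k*.001*Y,vel=.02);f=favg();print(k,f)
    if (f-f0)[1]>2.5:break
print(ctrl.current_t())
a=ctrl.read_camera("scene");b=ctrl.read_camera("top")
cv2.imwrite("pics/c6.png",np.hstack([cv2.resize(a[180:320,200:320],None,fx=4,fy=4,interpolation=2),cv2.resize(b[140:220,220:300],(320,560),interpolation=2)[:, :]]))
E
```

```text
tyre end y [ 0.57 -0.07  0.08]
[-1.66 -0.31  7.94]
1 [-1.98  0.98  8.29]
2 [-2.07  1.26  8.48]
3 [-2.08  1.11  8.07]
4 [-2.07  1.19  8.13]
5 [-2.04  1.11  7.87]
6 [-1.82  1.3   7.83]
7 [-1.86  1.95  7.97]
8 [-2.12  2.12  7.64]
25.7583
```

View pics/c6.png

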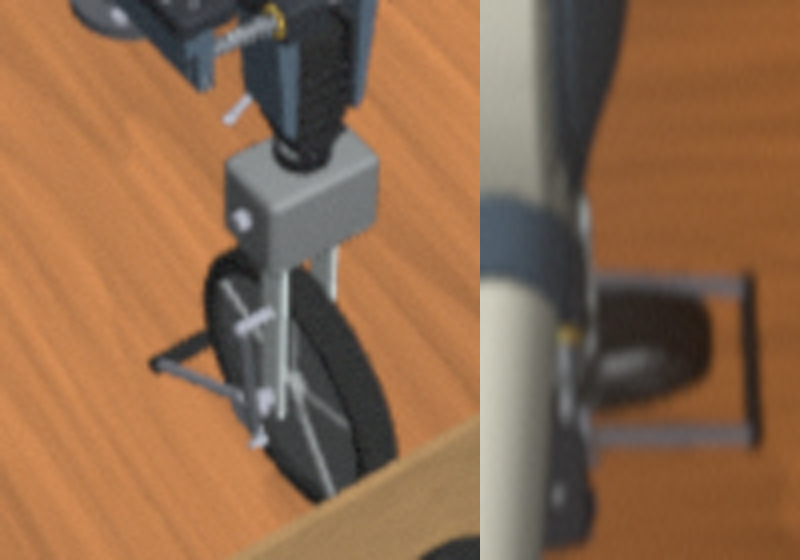

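Fy stayed at about 1.2 N while the wheel pivoted, then rose from 7 mm, which suggests the foot is landing. A couple more millimetres with a force stop will confirm it.

```bash
python3 - <<'E'
from h import *
np.set_printoptions(precision=2,suppress=True)
def favg(n=15):
    r=[]
    for _ in range(n): r.append(ctrl.current_contact_force()); ctrl.sleep(.02)
    return np.mean(r,0)
print(tri((239.25,271.5),(287.75,179.3)))
p=grasp(0,.292)
for k in(9,10,11):
    ctrl.move_l(p-k*.001*Y,vel=.02);f=favg();print(k,f,ctrl.current_wrist_torque())
    if f[1]>3.3:break
print(ctrl.current_t(),ctrl.current_tool_pos())
E
```

```text
(array([ 0.6, -0.1, -0. ]), np.float64(0.004393518422132858))
9 [-1.93  2.07  7.54] [ 0.86  0.72 -0.01]
10 [-1.72  2.28  7.26] [ 0.84  0.73 -0.03]
11 [-1.71  2.2   6.9 ] [0.78 0.74 0.05]
27.3583 [ 0.56 -0.    0.29]
```

At k≈8 the grip is straight above the contact point (triangulated foot plus 101 mm, and the force step agrees). The extra 3 mm only loads the stand's spring, so I'll go back to k=8 and do a last check.

```bash
python3 - <<'E'
from h import *
import cv2
np.set_printoptions(precision=4,suppress=True)
ctrl.move_l(grasp(0,.292)-.008*Y,vel=.02);ctrl.sleep(.3)
print(np.mean([ctrl.current_contact_force() for _ in range(10)],0),ctrl.current_tool_pos(),ctrl.current_grip_width()*91,ctrl.current_t())
a=ctrl.read_camera("scene");b=ctrl.read_camera("top")
print("c6 tyre",onz("top",277.75,188.6,.08))
cv2.imwrite("pics/c7.png",np.hstack([cv2.resize(a[100:310,150:370],(420,400),interpolation=2),cv2.resize(b[130:230,220:315],(380,400),interpolation=2)]))
# where key points should be for upright wheel below the grip
h=grasp(0,.08)-.008*Y
for cam in("scene","top"):
    p=ctrl.camera_params(cam);P=np.linalg.inv(np.array(p["pose"]))
    for n,w in(("bar+",h-.1011*Y-.0735*Z+.032*X),("bar-",h-.1011*Y-.0735*Z-.032*X),("tyre-y",h-.08*Y),("tyretop",h+.08*Z)):
        q=P@np.r_[w,1];u,v=p["cx"]-p["fx"]*q[0]/q[2],p["cy"]+p["fy"]*q[1]/q[2]
        print(cam,n,[round((u-150)*420/220),round((v-100)*400/210)] if cam=="scene" else [round((u-220)*4)+420,round((v-130)*4)])
E
```

```text
[-1.6094 -0.0688  6.4026] [0.5647 0.0013 0.2924] 26.645188316735396 27.9583
c6 tyre [ 0.5662 -0.0762  0.08  ]
scene bar+ [166, 323]
scene bar- [209, 301]
scene tyre-y [196, 285]
scene tyretop [236, 284]
top bar+ [689, 192]
top bar- [697, 292]
top tyre-y [655, 229]
top tyretop [503, 221]
```

View pics/c7.png

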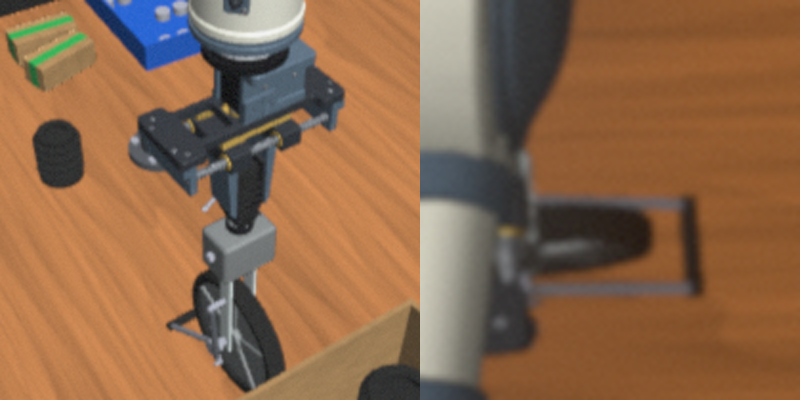

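The picture matches an upright wheel with its foot down: top bar at (689,197)–(697,292) against (689,192)–(697,292) predicted, scene bar end (169,326) against (166,323). The sideways force is about 0. Handing in.

```bash
python3 -c "
from bench import ctrl
ctrl.sign_off();print(ctrl.current_t())"
```

```text
the job is handed in; nothing more can be done
the job is handed in; nothing more can be done
```

The job is done and handed in at about 28 s. The kickstand is down, and the wheel stands upright on its tyre and foot, still held by the grip.

1. **Kickstand:** I pushed the foot bar down along its arc with shut fingers while the wheel leaned. The force on the tool stayed within the sensor's noise, under 1 N. The camera then showed the bar where it should be when fully down, with the wheel still on the carton.
2. **Bringing it upright:** I gripped the wheel by the grip (26.7 mm between the pads, against 27 mm nominal) and brought it up along its rolling path, clear of the carton.
3. **Correction:** the foot was first about 6 mm from where I predicted, so the wheel was still leaning back about 1.5°. I moved the grip to 8 mm further towards the kickstand, overshooting by 3 mm on the way and coming back.

**Last checks:**
- **Position:** the foot bar and tyre are within 1–2 pixels of the upright prediction in both views.
- **Forces:** the arm presses down with about 6 N. Sideways force is about 0 along the wheel's y and 1.6 N along its x.
- **Less certain:** triangulating the foot bar's height gave about 0 mm instead of 6.5 mm, and the two camera rays missed each other by 4 mm. That foot-on-bench check is therefore only rough, and it agrees with the force step I felt at about 7 mm.
- **Lifted on the way:** the tool carried up to 9 N, nearly the wheel's full weight, so the tyre was probably just about lifted for part of that move.
- **Bystanders:** I didn't measure them again. The arm passed well above them, and the boot looked undisturbed in the last picture.

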